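# Lock the bayonet cap on the pickling canister

## Task

Close the open steel pickling canister on the shop counter with the white cap that has two opposite lugs: set the cap upright in the neck, pressing lightly and twisting it if need be until its lugs drop through the two notches, then turn it a quarter turn clockwise (seen from above) so that the lugs lie locked under the lips, and let go of it. The other two white caps (three lugs, and no lugs) do not belong to this canister: leave them where they stand.

Things in the scene. Friction and masses are not known exactly. Their poses are not given: they have to be found in the camera images.
- cap_grip (a point): Loose white cap, TWO opposite lugs, 0.12 kg, upright, 60 mm tall. From below: nose 12 tall tapering 42 to 28 mm dia at foot; disc 46 dia, 14 thick; bar grip 56 long, 14 thick, 34 tall. Lugs 14 wide, 6 thick at the disc's foot, reaching 38 mm from the axis, in line with the bar. Point: on the axis in the bar, 48 above the underside. x along bar and lugs, y across bar (grasp), z up; half turn alike
- neck (a point): Open neck of the fixed steel canister, 150 dia, 126 mm tall. Point: its centre at lip top; z up, x through the two opposite notches (64 deg gaps in 5 mm lips round a 56 mm hole; a lug enters within 15 deg). Floor 26 mm below. Lugs on lips: cap's point 36 above this one; dropped in: 22 above, disc flush with lips; then turns clockwise from above, 3 to 5 mm play, stop at ~100 deg; blocked anticlockwise
- cap_three_grip (a point): White cap with THREE lugs spaced at 120 degrees, loose; upright, same bar grip (x along the bar), 60 mm tall, point on its axis 48 mm above its underside. Not for this canister: leave it where it stands
- cap_plain_grip (a point): White cap with NO lugs, loose; upright, same bar grip (x along the bar), 60 mm tall, point on its axis 48 mm above its underside. Not for this canister: leave it where it stands
Not all that is in view belongs to the job. Leave any red or turquoise look-alike of the part that bears cap_grip alone.

How it is judged:
On the way:
1. the two-lug cap has dropped into the neck, its lugs through the notches (z of cap_grip in the frame of neck between 0.014 and 0.029 m and horizontal distance between cap_grip and neck below 0.01 m and angle between cap_grip's own z axis and vertical below 0.17 rad and angle between the x axis of cap_grip and the x axis of neck, either way round below 0.7 rad), for 0.05 s.
At the end, for the whole second after the job is handed in: The two-lug cap sits upright (within about 10 degrees) and fully down in the neck (grip point 14 to 29 mm above the mouth, within 10 mm of its axis), turned so that its lugs lie more than 57 degrees from the notches, under the lips; the other two caps are within 30 mm of where they stood (z of cap_grip in the frame of neck between 0.014 and 0.029 m and horizontal distance between cap_grip and neck below 0.01 m and angle between cap_grip's own z axis and vertical below 0.17 rad and angle between the x axis of cap_grip and the x axis of neck, either way round above 1 rad and distance of each of cap_three_grip, cap_plain_grip from where it was at the start of the episode below 0.03 m); the robot touches nothing.
It fails at once if the three-lug cap or the plain cap is moved more than 30 mm (distance of any of cap_three_grip, cap_plain_grip from where it was at the start of the episode above 0.03 m).
It also fails if it takes over 38 s, if anything falls off the work surface, if the arm or the gripper's body presses on something with over 40 N, if the wrist force passes 120 N, or if a joint passes its speed limit or range.

## Robot

A 6-joint arm with a two-finger parallel gripper is mounted at the origin on the work surface. World frame = base frame: x ahead of the robot, y to its left, z up, the work surface at z = 0. Lengths are in m, angles in rad, forces in N, time in s.
With the tool pointing down it reaches from about 0.25 to 0.725 m from the base axis. Payload 4 kg.
Tool frame: the origin (TCP) lies midway between the tips of the shut fingers; the grasp point (between the pads) lies 19 mm behind it; x points along the fingers, y is the direction in which the jaws open and shut, and the axes are right-handed (so a half turn about x gives the same grasp; the last joint's range is limited). The gripper opens to 85 mm and grips with 20 to 120 N. Pads are 22 mm wide; open, the fingers measure 114 mm over their backs; the gripper's body (76 mm by 85 mm) begins 54 mm behind the grasp point. The pads swing forward as they close: fully open they stand 13 mm farther back than shut.
Start: joints at [-1.158, 0.241, 0.005, 1.335, 0, 1.571], TCP at [0.201, -0.458, 0.231] pointing down, gripper open.
Joint ranges: [-2.72, 2.72], [-1.05, 1.87], [-1.09, 1.28], [-1.99, 2.15], [-1.42, 1.44], [-3.14, 3.14]. Speed limits (rad/s): [2.79, 2.79, 3.14, 3.14, 3.14, 3.14].

## Interface

Orientations are given as a unit quaternion [x, y, z, w].
In Python, from workcell import * gives the robot as it stands.
- The arm moves only by the tool play_rows, never from a script. Its argument "plan" is a list of rows, each a list of 7 numbers: the shift along the tool's x, y, z in mm, then the turn, a rotation vector about the tool's x, y, z in rad, then the closure, from -1 (fully open) to 1 (shut). In form: [[x, y, z, rx, ry, rz, grip], ...]. A call has 1 to 20 rows; each row shifts and turns the commanded pose from where the row before left it, along the tool's axes as they then stand; what a row does not reach is not made up. A row lasts 1/12 s, in which the tool goes at most 41.7 mm and 7.16 degrees, less where a joint would pass 70% of its speed; a pose out of reach is approached as far as the arm can. A call with a gripper value outside its range is refused whole. The fingers move at their own pace and stop on an object; the grip force is fixed at half the most. Time passes only in rows, so rows that do not move let the fingers close. It gives the time, the measured TCP pose, the force and the opening at its end, in the units of the state.
- get_obs(): the state, without advancing time (a new reading comes with each control period).
- camera(name): name is "side" or "top" or "wrist"; returns a dict with "frame" (384x512x3 uint8, red, green, blue), "depth" (384x512 float32, m along the optical axis (not along the pixel's ray), 0 where there is no reading), "fx", "fy", "cx", "cy" (pixels), "camera_from_world" (4x4, takes a point from world to camera coordinates). Camera axes: x right, y up, looking along -z (the intrinsics and any distortion apply to the point x, -y, -z); pixel columns grow to the right and rows downward; lengths in m; the calibration is good to about 2 mm. A picture is of the moment at which its call begins.
- job_done(): hands the job in, once; it reports no verdict.
Trained networks look in a picture, given as the dict that the camera call returned (one of the last four; its "shot" number tells which), for a name from the list of things; names that differ only in an ending like _2 or _b are one class to them, and where a whole thing is asked for, a point or a joint stands for the part that bears it (a point fixed in the world has none). Each returns a list of dicts, best first, with "confidence" (0 to 1); they miss things now and then, are a little off and sometimes report something else, mostly with a low value. They report only what shows in the picture. A call takes as long as a camera call. They do not tell look-alikes from the thing itself.
- search_frame(thing, picture): "centre" ([x, y, z] in m, in world coordinates, good to about 4 mm: the middle of the surface that is visible of it).
- pinpoint(thing, picture): "centre" ([x, y, z] in m, in world coordinates, good to about 4 mm: a listed point, or the origin of a listed thing).
The state is a dict: "clock": time; "joint_pos": joint angles; "joint_vel": joint speeds; "tau": joint torques, N m; "eef_pos": TCP position; "tool_rot": TCP orientation; "ft_force": force on the tool from outside, world axes, zero at the start; "ft_torque": the same for the moment, N m; "grip_width": finger opening in m.
Only numpy, scipy, OpenCV 4.12 (cv2) and the standard library are available. Lean on these libraries where they do the work, as an engineer would, in place of code of your own. Each camera call takes 0.05 s, during which the arm holds its last target. There are 200 camera calls.

## Working session

There is one attempt and no reset: what is moved stays moved. The work goes in short steps, Python scripts to look and compute and a tool call to move; the robot and the scene stay as the last step left them, time stands still between calls to the robot, and variables do not carry over. Pictures are saved under pics/ and viewed, about 8 in all and at most 12, crops included, and the job is handed in when it is done.

Besides the shell and the picture viewer there is one more tool, called by a JSON object that holds its "api" and its "payload". play_rows: Moves the arm, as the interface text tells. Its arguments: {"type":"object","properties":{"plan":{"type":"array","items":{"type":"array","items":{"type":"number"}}}},"required":["plan"]}

```bash
mkdir -p pics
cat > h.py <<'E'
from workcell import *
import numpy as np, cv2
def deproj(c,u,v,d=None):
    d=c["depth"][int(v),int(u)] if d is None else d
    p=np.array([(u-c["cx"])/c["fx"]*d,-(v-c["cy"])/c["fy"]*d,-d,1])
    return (np.linalg.inv(c["camera_from_world"])@p)[:3]
def proj(c,p):
    q=c["camera_from_world"]@np.r_[p,1]
    return c["cx"]+c["fx"]*q[0]/-q[2], c["cy"]-c["fy"]*q[1]/-q[2]
def cloud(c):
    v,u=np.indices(c["depth"].shape);d=c["depth"]
    P=np.stack([(u-c["cx"])/c["fx"]*d,-(v-c["cy"])/c["fy"]*d,-d,np.ones_like(d)],-1)
    return (P@np.linalg.inv(c["camera_from_world"]).T)[...,:3]
E
python3 - <<'E'
from h import *
print(get_obs())
ims=[]
for n in ["top","side"]:
    c=camera(n); print(n,c["fx"],c.keys(),np.linalg.inv(c["camera_from_world"])[:3].round(3).tolist())
    np.savez(f"{n}0.npz",**{k:v for k,v in c.items() if k!="shot"})
    cv2.imwrite(f"pics/{n}0.png",c["frame"][...,::-1])
    for t in ["cap_grip","neck","cap_three_grip","cap_plain_grip"]:
        for r in pinpoint(t,c)[:4]: print(t,np.round(r["centre"],3),round(r["confidence"],2),np.round(proj(c,r["centre"])))
E
```

```text
{'clock': 0.0, 'joint_pos': array([-1.15801952e+00,  2.41407207e-01,  3.74157040e-03,  1.33518344e+00,
        8.63755116e-06,  1.57081302e+00]), 'joint_vel': array([ 0.00029223, -0.00048455,  0.00029568,  0.00044281, -0.00054105,
        0.00090902]), 'tau': array([ 9.34702693e-04, -3.72316504e+01,  2.52407956e+01,  1.68258289e-02,
       -3.39008864e-05, -5.90560902e-06]), 'eef_pos': array([ 0.20033204, -0.45743881,  0.23042244]), 'tool_rot': array([-0.69195524, -0.1456099 ,  0.69224673, -0.14418794]), 'ft_force': array([ 0.69872529,  0.12248233, -0.05189191]), 'ft_torque': array([ 0.02481404, -0.05541184, -0.02526017]), 'grip_width': 0.08520542541536436}
top 398.50513536208473 dict_keys(['frame', 'depth', 'fx', 'fy', 'cx', 'cy', 'camera_from_world', 'shot']) [[0.004, 0.984, -0.177, 0.367], [-1.0, 0.005, 0.006, -0.074], [0.007, 0.177, 0.984, 1.073]]
cap_grip [ 0.331 -0.38   0.049] 0.87 [376. 276.]
cap_grip [ 0.742 -0.233  0.048] 0.81 [314. 121.]
cap_grip [ 0.332 -0.268  0.054] 0.67 [332. 276.]
cap_grip [ 0.526 -0.342  0.049] 0.57 [358. 200.]
neck [0.561 0.18  0.124] 0.59 [150. 180.]
cap_three_grip [ 0.546 -0.114  0.048] 0.71 [270. 192.]
cap_plain_grip [ 0.455 -0.245  0.047] 0.72 [321. 227.]
side 460.3939721145028 dict_keys(['frame', 'depth', 'fx', 'fy', 'cx', 'cy', 'camera_from_world', 'shot']) [[-0.787, 0.479, -0.388, 0.027], [-0.616, -0.602, 0.508, 0.599], [0.01, 0.639, 0.769, 1.117]]
cap_grip [ 0.613 -0.279  0.048] 0.82 [275. 146.]
cap_grip [ 0.332 -0.372  0.047] 0.81 [366. 170.]
cap_grip [ 0.328 -0.272  0.05 ] 0.62 [351. 189.]
cap_grip [ 0.52  -0.347  0.046] 0.46 [311. 148.]
neck [0.561 0.179 0.126] 0.85 [187. 233.]
cap_three_grip [ 0.546 -0.114  0.045] 0.58 [261. 187.]
cap_plain_grip [ 0.456 -0.247  0.048] 0.54 [311. 175.]
```

Run:
```python
import cv2
im=cv2.imread("pics/top0.png")[90:340,110:430]
cv2.imwrite("pics/topcrop.png",cv2.resize(im,None,fx=2.4,fy=2.4,interpolation=cv2.INTER_CUBIC))
```

```text
(no output)
```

View pics/topcrop.png

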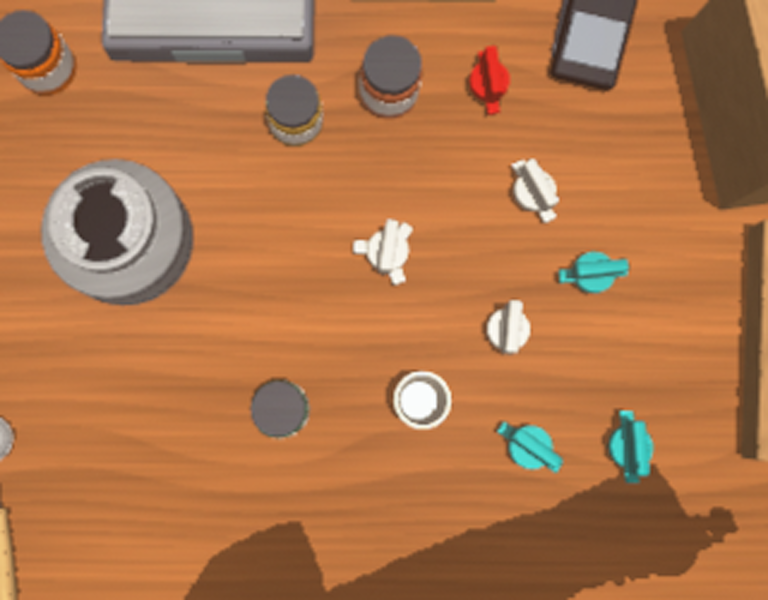

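In the crop (2.4x) there are three white caps:
- **Two lugs in line with the bar:** (535,188), full-image pixel about (333,168). This is the one meant.
- **Three lugs:** (388,248).
- **Plain:** (509,325).

The red and turquoise ones are look-alikes. The canister is at (105,220), with its notches running roughly image-vertical.

```bash
cat >> h.py <<'E'
def bar(P,c,zlo=.040,zhi=.075,r=.045):
    m=(P[...,2]>zlo)&(P[...,2]<zhi)&(np.hypot(P[...,0]-c[0],P[...,1]-c[1])<r)
    q=P[m][:,:2].astype(np.float32); (cx,cy),(w,h),a=cv2.minAreaRect(q)
    a=np.radians(a if w>h else a+90)
    return len(q),np.round([cx,cy],4),np.round([w,h],4),round((np.degrees(a)+90)%180-90,1),P[m][:,2].max().round(4)
def notch(P,fr,c):
    # dark hole angle from radius ring 28..36mm
    m=(np.abs(P[...,2]-.126)<.015)&(np.hypot(P[...,0]-c[0],P[...,1]-c[1])<.06)
    return m
E
python3 - <<'E'
from h import *
for n in ["top","side"]:
    c=dict(np.load(n+"0.npz")); P=cloud(c)
    print(n,"cap",bar(P,(.613,-.279)))
    print("three",bar(P,(.546,-.114)),"plain",bar(P,(.456,-.246)))
    d=np.hypot(P[...,0]-.561,P[...,1]-.18)
    m=(d<.07)&(P[...,2]>.115)&(P[...,2]<.14); q=P[m]
    print(q[:,2].mean(),cv2.minEnclosingCircle(q[:,:2].astype(np.float32)))
    # sample hole: project ring points at lip level, read brightness
    for cc in [(.561,.18)]:
        row=[]
        for a in range(0,360,10):
            u,v=proj(c,[cc[0]+.034*np.cos(np.radians(a)),cc[1]+.034*np.sin(np.radians(a)),.126])
            row.append(int(c["frame"][int(round(v)),int(round(u))].mean()))
        print(row)
c=dict(np.load("top0.npz"));im=c["frame"][...,::-1]
a=cv2.resize(im[135:205,300:370],(400,400),interpolation=3);b=cv2.resize(im[145:215,115:185],(400,400),interpolation=3)
cv2.imwrite("pics/two.png",np.hstack([a,b]))
E
```

```text
top cap (150, array([ 0.615 , -0.2841]), array([0.0551, 0.0148]), np.float64(28.6), np.float64(0.0644))
three (121, array([ 0.5453, -0.1181]), array([0.0139, 0.0561]), np.float64(-8.7), np.float64(0.0653)) plain (144, array([ 0.4576, -0.2502]), array([0.0147, 0.0545]), np.float64(-5.5), np.float64(0.0657))
0.12581121878607054 ((0.558936595916748, 0.17602106928825378), 0.053550053387880325)
[79, 111, 113, 99, 119, 194, 197, 206, 196, 194, 195, 216, 205, 205, 216, 197, 213, 59, 59, 59, 60, 60, 124, 176, 217, 220, 212, 211, 215, 211, 210, 212, 211, 196, 67, 71]
side cap (110, array([ 0.6106, -0.2781]), array([0.0542, 0.0218]), np.float64(31.3), np.float64(0.0647))
three (118, array([ 0.5418, -0.1128]), array([0.0174, 0.0562]), np.float64(-9.7), np.float64(0.0619)) plain (117, array([ 0.4534, -0.2442]), array([0.0176, 0.0541]), np.float64(-8.9), np.float64(0.0631))
0.12333007388849541 ((0.5557394027709961, 0.1816892772912979), 0.05405509099364281)
[120, 121, 117, 114, 126, 206, 228, 230, 230, 234, 231, 227, 237, 223, 231, 200, 162, 49, 45, 39, 30, 108, 208, 230, 235, 228, 227, 230, 229, 233, 229, 230, 235, 228, 166, 144]
```

View pics/two.png

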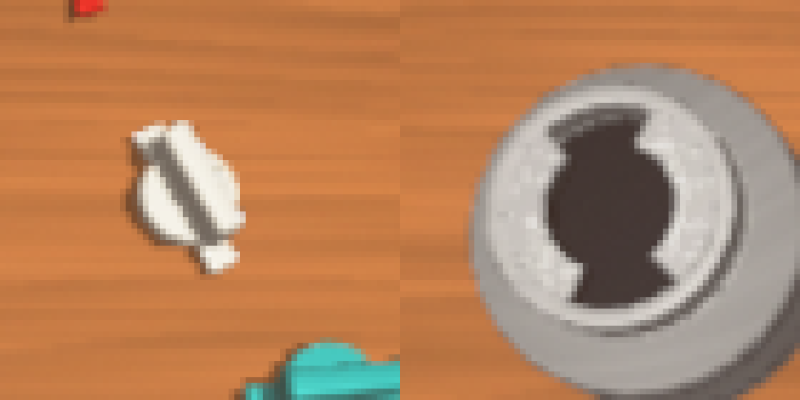

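Confirmed: the left crop shows exactly two lugs in line with the bar (at about (148,138) and (218,260)). In the right crop the notches run nearly vertically, tilted slightly, which matches the 10° from the ring samples. Next I'll work out the approach.

```bash
cat >> h.py <<'E'
from scipy.spatial.transform import Rotation as R
def tool():
    o=get_obs(); return o, np.array(o["eef_pos"]), R.from_quat(o["tool_rot"])
def delta(target,yawbar):
    """tool shift (mm) to target TCP, turn about tool x (rad) so that tool y is across a bar at yawbar deg"""
    o,p,r=tool(); M=r.as_matrix()
    yy=np.degrees(np.arctan2(M[1,1],M[0,1])); need=((yawbar+90-yy)+90)%180-90
    print("pos",p.round(4),"toolx",M[:,0].round(3),"tooly yaw",yy.round(1),"q",o["joint_pos"].round(2),"grip",round(o["grip_width"],4),"F",o["ft_force"].round(1),"t",o["clock"])
    print("shift mm",(M.T@(np.array(target)-p)*1000).round(1),"rx rad",-np.radians(need).round(3),"deg world",need.round(1))
E
python3 - <<'E'
from h import *
delta([.613,-.281,.2],29)
E
```

```text
pos [ 0.2006 -0.458   0.2313] toolx [-0.  0. -1.] tooly yaw -66.3 q [-1.16  0.24  0.    1.34 -0.    1.57] grip 0.0856 F [-0.1 -0.3  0.4] t 0.5
shift mm [  31.3    3.3 -448.8] rx rad -0.093 deg world 5.3
```

{"api": "play_rows", "payload": {"plan": [[0,0,-30,0,0,0,-1],[0,0,-30,0,0,0,-1],[0,0,-30,0,0,0,-1],[0,0,-30,0,0,0,-1],[0,0,-30,0,0,0,-1],[0,0,-30,0,0,0,-1],[0,0,-30,0,0,0,-1],[0,0,-30,0,0,0,-1],[0,0,-30,0,0,0,-1],[0,0,-30,0,0,0,-1],[0,0,-30,0,0,0,-1],[0,0,-30,0,0,0,-1],[0,0,-30,0,0,0,-1],[0,0,-30,0,0,0,-1],[0,0,-30,0,0,0,-1],[0,3,0,0,0,0,-1],[0,0,0,0,0,0,-1]]}}

```text
clock: 1.92
eef_pos: [0.6152, -0.2793, 0.2299]
tool_rot: [-0.691, -0.146, 0.692, -0.146]
ft_force: [-1.1, 0.6, -0.5]
grip_width: 0.0852
```

Run:
```python
from h import *
delta([.613,-.281,.2],29)
c=camera("wrist"); print(np.linalg.inv(c["camera_from_world"])[:3].round(3).tolist())
cv2.imwrite("pics/w1.png",c["frame"][...,::-1])
P=cloud(c); print(bar(P,(.613,-.281)))
for r in pinpoint("cap_grip",c)[:3]: print(np.round(r["centre"],4),r["confidence"],np.round(proj(c,r["centre"])))
```

```text
pos [ 0.6152 -0.2793  0.2299] toolx [-0.001  0.    -1.   ] tooly yaw -66.2 q [-0.43  0.62  0.57  1.53 -0.    2.3 ] grip 0.0852 F [-1.1  0.6 -0.5] t 1.9167
shift mm [29.9  0.7  2.7] rx rad -0.091 deg world 5.2
[[0.403, 0.884, 0.238, 0.675], [-0.915, 0.389, 0.104, -0.253], [-0.001, -0.259, 0.966, 0.371]]
(827, array([ 0.6147, -0.2823]), array([0.0559, 0.014 ]), np.float64(28.0), np.float64(0.061))
[ 0.6166 -0.2826  0.0469] 0.86 [262. 168.]
[ 0.7396 -0.2329  0.0452] 0.81 [267.  23.]
[ 0.52   -0.3453  0.0496] 0.8 [279. 272.]
```

View pics/w1.png

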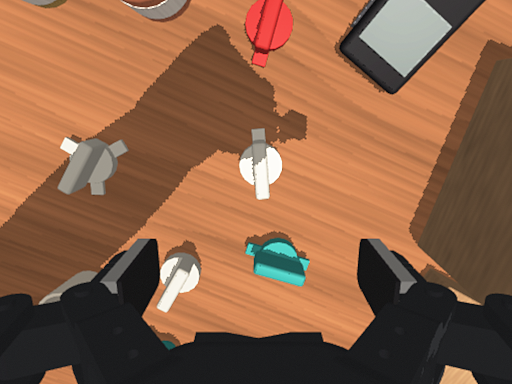

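The two-lug cap is at (262,165), half in shadow. Its bar measures 55.9 x 14 mm and the top is at 61 mm, as specified. Joint 6 needs room for the clockwise turn later, so I'll use the half-turned grasp.

{"api": "play_rows", "payload": {"plan": [[0,0,0,-0.119,0,0,-1],[0,0,0,-0.119,0,0,-1],[0,0,0,-0.119,0,0,-1],[0,0,0,-0.119,0,0,-1],[0,0,0,-0.119,0,0,-1],[0,0,0,-0.119,0,0,-1],[0,0,0,-0.119,0,0,-1],[0,0,0,-0.119,0,0,-1],[0,0,0,-0.119,0,0,-1],[0,0,0,-0.119,0,0,-1],[0,0,0,-0.119,0,0,-1],[0,0,0,-0.119,0,0,-1],[0,0,0,-0.119,0,0,-1],[0,0,0,-0.119,0,0,-1],[0,0,0,-0.119,0,0,-1],[0,0,0,-0.119,0,0,-1],[0,0,0,-0.119,0,0,-1],[0,0,0,-0.119,0,0,-1],[0,0,0,-0.119,0,0,-1],[0,0,0,-0.119,0,0,-1]]}}

```text
clock: 3.68
eef_pos: [0.6126, -0.2813, 0.2321]
tool_rot: [0.121, 0.697, -0.121, 0.697]
ft_force: [0.3, -0.2, -0.2]
grip_width: 0.0852
```

{"api": "play_rows", "payload": {"plan": [[0,0,0,-0.119,0,0,-1],[0,0,0,-0.119,0,0,-1],[0,0,0,-0.119,0,0,-1],[0,0,0,-0.119,0,0,-1],[0,0,0,-0.119,0,0,-1],[0,0,0,-0.119,0,0,-1],[0,0,0,-0.119,0,0,-1],[20,-2.4,-1.9,0,0,0,-1],[25,0,0,0,0,0,-1],[25,0,0,0,0,0,-1],[25,0,0,0,0,0,-1],[0,0,0,0,0,0,-1]]}}

```text
clock: 4.68
eef_pos: [0.6087, -0.2827, 0.1307]
tool_rot: [-0.166, 0.69, 0.171, 0.684]
ft_force: [-0.8, 0.9, -1.8]
grip_width: 0.0852
```

Run:
```python
from h import *
c=camera("wrist"); P=cloud(c); print(bar(P,(.615,-.282)))
delta([.6147,-.2823,.030],28)
for r in pinpoint("cap_grip",c)[:2]: print(np.round(r["centre"],4),r["confidence"],np.round(proj(c,r["centre"])))
```

```text
(1618, array([ 0.6147, -0.2821]), array([0.0555, 0.0137]), np.float64(27.5), np.float64(0.0612))
pos [ 0.61   -0.2831  0.1336] toolx [-0.007  0.003 -1.   ] tooly yaw 117.6 q [-0.43  0.64  0.37  1.31 -0.   -0.92] grip 0.0856 F [0.1 0.7 0.2] t 4.7333
shift mm [103.6  -2.    5. ] rx rad -0.006 deg world 0.4
[ 0.6178 -0.2812  0.0525] 0.76 [253. 211.]
[ 0.5215 -0.3446  0.0486] 0.64 [234.  34.]
```

{"api": "play_rows", "payload": {"plan": [[15,-1.7,4.5,0,0,0,-1],[25,0,0,0,0,0,-1],[25,0,0,0,0,0,-1],[20,0,0,0,0,0,-1],[10,0,0,0,0,0,-1],[7,0,0,0,0,0,-1],[0,0,0,0,0,0,-1],[0,0,0,0,0,0,-1]]}}

```text
clock: 5.45
eef_pos: [0.6192, -0.2832, 0.0361]
tool_rot: [-0.17, 0.686, 0.169, 0.687]
ft_force: [-0.3, -0.1, -0.1]
grip_width: 0.0855
```

Run:
```python
from h import *
delta([.6147,-.2823,.030],27.7)
```

```text
pos [ 0.6192 -0.2832  0.0361] toolx [ 0.002 -0.001 -1.   ] tooly yaw 117.7 q [-0.43  0.72  0.26  1.1   0.   -0.91] grip 0.0855 F [-0.3 -0.1 -0.1] t 5.45
shift mm [ 6.1  2.9 -3.5] rx rad 0.001 deg world -0.0
```

{"api": "play_rows", "payload": {"plan": [[3,2.8,-3.5,0,0,0,-1],[3,0,0,0,0,0,-1],[0,0,0,0,0,0,1],[0,0,0,0,0,0,1],[0,0,0,0,0,0,1],[0,0,0,0,0,0,1],[0,0,0,0,0,0,1],[0,0,0,0,0,0,1],[0,0,0,0,0,0,1],[0,0,0,0,0,0,1]]}}

```text
clock: 6.28
eef_pos: [0.614, -0.2818, 0.0284]
tool_rot: [-0.17, 0.686, 0.169, 0.687]
ft_force: [0.7, 0.1, 1.2]
grip_width: 0.0128
```

Run:
```python
from h import *
delta([.6147,-.2823,.030],27.7)
```

```text
pos [ 0.614  -0.2818  0.0284] toolx [ 0. -0. -1.] tooly yaw 117.7 q [-0.43  0.72  0.23  1.08  0.   -0.91] grip 0.0128 F [0.7 0.1 1.2] t 6.2833
shift mm [-1.6 -0.8  0.4] rx rad 0.001 deg world -0.0
```

Gripped at 12.8 mm. Next: lift, turn to about the notch angle, and stop beside the neck so the wrist camera can see it.

{"api": "play_rows", "payload": {"plan": [[-20,0,0,0,0,0,1],[-34,0,0,0,0,0,1],[-34,0,0,0,0,0,1],[-34,0,0,0,0,0,1],[-34,0,0,0,0,0,1],[-34,0,0,0,0,0,1],[-32,0,0,0.1,0,0,1],[0,0,0,0.1,0,0,1],[0,0,0,0.109,0,0,1]]}}

```text
clock: 7.03
eef_pos: [0.6151, -0.2824, 0.2538]
tool_rot: [-0.061, 0.703, 0.059, 0.706]
ft_force: [-0.7, 0.1, -1.5]
grip_width: 0.0128
```

{"api": "play_rows", "payload": {"plan": [[0,20,4,0,0,0,1],[0,32,7,0,0,0,1],[0,32,7,0,0,0,1],[0,32,7,0,0,0,1],[0,32,7,0,0,0,1],[0,32,7,0,0,0,1],[0,32,7,0,0,0,1],[0,32,7,0,0,0,1],[0,32,7,0,0,0,1],[0,32,7,0,0,0,1],[0,32,7,0,0,0,1],[0,32,7,0,0,0,1],[0,32,7,0,0,0,1],[0,32,7,0,0,0,1],[0,28,3,0,0,0,1],[0,0,0,0,0,0,1],[0,0,0,0,0,0,1],[0,0,0,0,0,0,1]]}}

```text
clock: 8.53
eef_pos: [0.6292, 0.192, 0.2498]
tool_rot: [-0.062, 0.705, 0.062, 0.704]
ft_force: [0.2, 0.2, -1.0]
grip_width: 0.0129
```

Run:
```python
from h import *
c=camera("wrist"); np.savez("w2.npz",**{k:v for k,v in c.items() if k!="shot"})
cv2.imwrite("pics/w2.png",c["frame"][...,::-1])
delta([.561,.18,.19],10)
for r in pinpoint("neck",c)[:2]: print(np.round(r["centre"],4),r["confidence"],np.round(proj(c,r["centre"])))
P=cloud(c); d=np.hypot(P[...,0]-.561,P[...,1]-.18)
m=(d<.07)&(np.abs(P[...,2]-.126)<.008); q=P[m]; print(len(q),q[:,2].mean(),cv2.minEnclosingCircle(q[:,:2].astype(np.float32)))
```

```text
pos [0.6293 0.1913 0.25  ] toolx [-0.001 -0.001 -1.   ] tooly yaw 100.0 q [ 0.3   0.57  0.55  1.55 -0.    0.12] grip 0.013 F [-0.5 -0.2 -1.5] t 8.5833
shift mm [ 60.1   0.8 -69.2] rx rad -0.0 deg world 0.0
[0.5602 0.1794 0.1285] 0.9 [258.  94.]
8880 0.12499631881492704 ((0.5588464736938477, 0.1790139228105545), 0.05315607786178589)
```

View pics/w2.png

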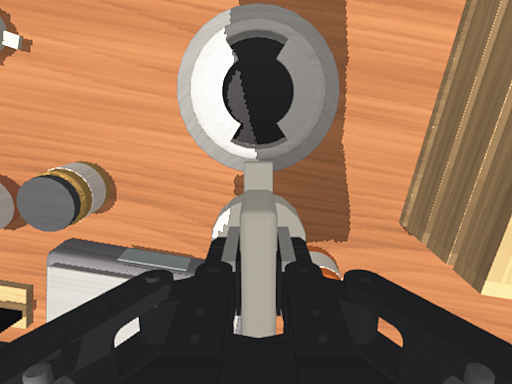

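The view shows the neck at (258,92) with its notches vertical in the picture. The cap hangs square in the jaws at (260,200). I'll refine the notch angle and centre from depth.

Run:
```python
from h import *
c=dict(np.load("w2.npz")); P=cloud(c); f=c["frame"].mean(-1)
lip=(np.abs(P[...,2]-.126)<.004)
cc=np.array([.560,.1795])
for it in range(3):
    # edges of the 56 mm hole along the sides & outer edge: classify ring samples as lip by depth
    H=[];
    for a in np.arange(0,360,2):
        t=np.radians(a); prof=[]
        for r in np.arange(.018,.045,.0005):
            u,v=proj(c,[cc[0]+r*np.cos(t),cc[1]+r*np.sin(t),.126]); prof.append(lip[int(round(v)),int(round(u))])
        H.append(.018+.0005*np.argmax(prof) if any(prof) else .045)
    H=np.array(H); A=np.radians(np.arange(0,360,2)); s=H<.032
    pts=cc+np.c_[H*np.cos(A),H*np.sin(A)][s]
    M=np.c_[2*pts,np.ones(len(pts))]; x=np.linalg.lstsq(M,(pts**2).sum(1),rcond=None)[0]
    cc=x[:2]; print(cc.round(4),np.sqrt(x[2]+cc@cc).round(4))
g=H>=.032; ang=np.angle(np.exp(2j*A[g]).sum())/2
print("notch deg",np.degrees(ang),g.sum()*2,[int(np.degrees(a)) for a in A[g]])
delta([cc[0],cc[1],.19],np.degrees(ang))
# held cap bar in the picture
print(bar(P,(.629,.191),.25,.30,.05))
```

```text
[0.5588 0.1792] 0.0278
[0.5588 0.1793] 0.0278
[0.5589 0.1793] 0.0278
notch deg 10.999999999999998 120 [0, 2, 4, 6, 8, 10, 12, 14, 16, 18, 20, 22, 24, 26, 28, 29, 32, 34, 36, 38, 40, 162, 164, 166, 168, 170, 172, 174, 176, 178, 180, 182, 184, 186, 188, 190, 192, 194, 196, 198, 200, 202, 204, 206, 208, 210, 212, 214, 216, 218, 220, 342, 344, 346, 348, 350, 352, 354, 356, 358]
pos [0.6295 0.1909 0.2502] toolx [-0. -0. -1.] tooly yaw 100.0 q [ 0.29  0.57  0.55  1.55 -0.    0.12] grip 0.0128 F [ 0.6 -0.1 -0.9] t 8.6333
shift mm [ 60.2   0.8 -71.6] rx rad -0.018 deg world 1.0
(10422, array([0.6285, 0.1917]), array([0.0816, 0.0525]), np.float64(76.1), np.float64(0.3))
```

{"api": "play_rows", "payload": {"plan": [[0,0.8,-14,-0.018,0,0,1],[0,0,-20,0,0,0,1],[0,0,-20,0,0,0,1],[10,0,-14,0,0,0,1],[20,0,-3,0,0,0,1],[20,0,0,0,0,0,1],[20,0,0,0,0,0,1],[10,0,0,0,0,0,1],[0,0,0,0,0,0,1],[0,0,0,0,0,0,1],[0,0,0,0,0,0,1]]}}

```text
clock: 9.55
eef_pos: [0.5606, 0.1794, 0.1717]
tool_rot: [-0.068, 0.703, 0.068, 0.705]
ft_force: [0.0, 0.4, -1.4]
grip_width: 0.013
```

Run:
```python
from h import *
delta([.559,.179,.128],11)
```

```text
pos [0.5606 0.1794 0.1717] toolx [ 0.002  0.001 -1.   ] tooly yaw 101.0 q [ 0.31  0.44  0.14  1.26 -0.    0.12] grip 0.013 F [ 0.   0.4 -1.4] t 9.55
shift mm [43.7 -0.1 -1.7] rx rad 0.0 deg world -0.0
```

{"api": "play_rows", "payload": {"plan": [[10,0,-1.5,0,0,0,1],[10,0,0,0,0,0,1],[8,0,0,0,0,0,1],[5,0,0,0,0,0,1],[4,0,0,0,0,0,1],[3,0,0,0,0,0,1],[2,0,0,0,0,0,1],[0,0,0,0,0,0,1],[0,0,0,0,0,0,1],[0,0,0,0,0,0,1]]}}

```text
clock: 10.38
eef_pos: [0.5583, 0.1794, 0.1285]
tool_rot: [-0.068, 0.704, 0.068, 0.704]
ft_force: [0.9, -0.0, -1.0]
grip_width: 0.013
```

Run:
```python
from h import *
delta([.559,.179,.128],11)
```

```text
pos [0.5583 0.1794 0.1285] toolx [ 0.001  0.    -1.   ] tooly yaw 101.1 q [ 0.31  0.47  0.06  1.16 -0.    0.12] grip 0.013 F [ 0.9 -0.  -1. ] t 10.3833
shift mm [ 0.5 -0.5  0.6] rx rad 0.001 deg world -0.1
```

It dropped in with no contact force: TCP at 128.5 mm, so the grip point is about 22 mm above the lip. Now the clockwise quarter turn (+x turn about the downward tool axis).

{"api": "play_rows", "payload": {"plan": [[0,0,0,0.1,0,0,1],[0,0,0,0.1,0,0,1],[0,0,0,0.1,0,0,1],[0,0,0,0.1,0,0,1],[0,0,0,0.1,0,0,1],[0,0,0,0.1,0,0,1],[0,0,0,0.1,0,0,1],[0,0,0,0.1,0,0,1],[0,0,0,0.1,0,0,1],[0,0,0,0.1,0,0,1],[0,0,0,0.1,0,0,1],[0,0,0,0.1,0,0,1],[0,0,0,0.1,0,0,1],[0,0,0,0.1,0,0,1],[0,0,0,0.1,0,0,1],[0,0,0,0.05,0,0,1],[0,0,0,0,0,0,1],[0,0,0,0,0,0,1]]}}

```text
clock: 11.88
eef_pos: [0.5583, 0.1793, 0.1284]
tool_rot: [0.443, 0.551, -0.443, 0.551]
ft_force: [0.1, 0.2, -1.3]
grip_width: 0.0131
```

Run:
```python
from h import *
delta([.559,.179,.128],-78)
print(get_obs()["ft_torque"])
```

```text
pos [0.5583 0.1793 0.1284] toolx [ 0.  0. -1.] tooly yaw 12.3 q [ 0.31  0.47  0.06  1.16 -0.    1.67] grip 0.0131 F [ 0.1  0.2 -1.3] t 11.8833
shift mm [0.4 0.6 0.5] rx rad 0.006 deg world -0.3
[-0.02421028 -0.08694646 -0.03285193]
```

{"api": "play_rows", "payload": {"plan": [[0,0,0,0,0,0,-1],[0,0,0,0,0,0,-1],[0,0,0,0,0,0,-1],[0,0,0,0,0,0,-1],[0,0,0,0,0,0,-1],[0,0,0,0,0,0,-1],[0,0,0,0,0,0,-1],[-10,0,0,0,0,0,-1],[-30,0,0,0,0,0,-1],[-30,0,0,0,0,0,-1],[-30,0,0,0,0,0,-1],[-10,0,0,0,0,0,-1],[0,0,-20,0,0,0,-1],[0,0,-25,0,0,0,-1],[0,0,-25,0,0,0,-1],[0,0,0,0,0,0,-1],[0,0,0,0,0,0,-1]]}}

```text
clock: 13.3
eef_pos: [0.5427, 0.2488, 0.2383]
tool_rot: [0.443, 0.551, -0.443, 0.551]
ft_force: [-0.9, -0.2, 0.2]
grip_width: 0.0856
```

Run:
```python
from h import *
c=camera("wrist"); P=cloud(c); print("cap on neck",bar(P,(.559,.179),.145,.175,.04))
t=camera("top"); Q=cloud(t); print("top",bar(Q,(.559,.179),.145,.175,.04))
print("three",bar(Q,(.546,-.114)),"plain",bar(Q,(.456,-.246)))
delta([.559,.179,.2],-78)
cv2.imwrite("pics/w3.png",c["frame"][...,::-1])
```

```text
cap on neck (1334, array([0.5587, 0.1789]), array([0.0139, 0.0568]), np.float64(-77.7), np.float64(0.1611))
top (174, array([0.5585, 0.1753]), array([0.0149, 0.0549]), np.float64(-76.6), np.float64(0.1637))
three (120, array([ 0.5453, -0.1182]), array([0.0139, 0.0563]), np.float64(-8.7), np.float64(0.0644)) plain (143, array([ 0.4579, -0.25  ]), array([0.0142, 0.0549]), np.float64(-6.0), np.float64(0.0643))
pos [0.5431 0.2474 0.2383] toolx [-0.    -0.001 -1.   ] tooly yaw 12.3 q [ 0.43  0.44  0.3   1.44 -0.    1.78] grip 0.0854 F [ 0.1 -1.1  0.6] t 13.4
shift mm [38.3  1.  70.1] rx rad 0.005 deg world -0.3
```

View pics/w3.png

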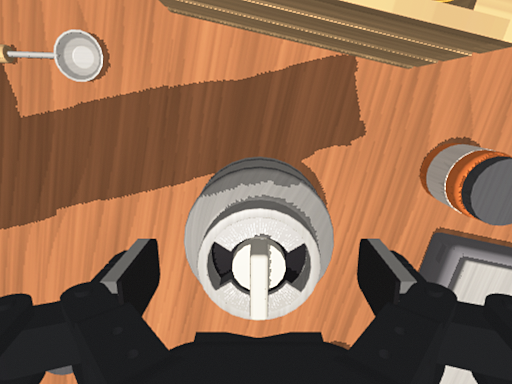

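The bar at (260,275) stands across the open notches at (217,262) and (298,265). The cap top is about 35 mm above the lip, which is where it should be once dropped in. Handing in.

```bash
python3 -c "
from workcell import *
print(job_done())"
```

```text
the job is handed in; nothing more can be done
None
```

The two-lug cap is in the canister neck and locked. It dropped through the notches with no noticeable contact force, and I turned it about 89° clockwise and let go. The job was handed in at about 13.4 s of the 38 s allowed; the hand-in gave no verdict.

- **Position:** the cap's axis is within 1 mm of the neck centre in the wrist view. Its top is about 35 mm above the lip (36 mm fully down is 34), which puts the grip point about 22–23 mm above it.
- **Lock:** the bar lies at −78°, with the notches at +11°, so it is about 89° away from them.
- **Other caps:** the top camera shows the three-lug and plain caps where they started, to within 0.5 mm.
- **Gripper:** it is open and about 70 mm away sideways and 110 mm up from where it let go, with the force reading near zero.

**Disagreement:** the top camera puts both the cap and the neck about 3–4 mm lower in y than the wrist camera does. The two move together, so it looks like calibration and doesn't affect the fit.

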